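# Load a setting die into the press magazine and index it one click

## Robot

A 7-joint arm with a two-finger parallel gripper is mounted at the origin on the work surface. World frame = base frame: x ahead of the robot, y to its left, z up, the work surface at z = 0. Lengths are in m, angles in rad, forces in N, time in s.
With the tool pointing down it reaches from about 0.35 to 0.9 m from the base axis. Payload 19.9 kg.
Tool frame: the origin (TCP) lies between the finger pads; the fingertips stand 8 mm ahead of it and the grasp point (between the pads) lies 11 mm behind it; z points along the fingers, y is the direction in which the jaws open and shut (so a half turn about z gives the same grasp; the last joint's range is limited). The gripper opens to 94 mm and grips with 3 to 60 N. Pads are 16 mm wide; open, the fingers measure 119 mm over their backs; the gripper's body (75 mm by 177 mm) begins 78 mm behind the grasp point.
Start: joints at [1.208, 0.417, -0.01, 1.614, 0.005, 1.111, -0.053], TCP at [0.198, -0.593, 0.213] pointing down, gripper open.
Joint ranges: [-2.81, 2.81], [-0.39, 2.02], [-1.27, 1.25], [0.06, 2.57], [-1.19, 4.33], [0.19, 2], [-2.82, 2.82]. Speed limits (rad/s): [1.89, 1.89, 2.39, 2.39, 3.01, 3.01, 3.01].

## Interface

Orientations are given as a rotation vector (axis times angle).
In Python, from station import reach, servo_line, move_j, gripper_open, gripper_close, dwell, ik, read_state, camera, MotionError, hand_in, spot_in, place_of gives the robot as it stands. The module is installed in compiled form; this text tells all that it offers. Calls block until the motion is done:
- reach(position, orientation): joint-space move of the TCP to a pose.
- servo_line(position, ori=None, rate=0.15): straight line of the TCP; ori=None keeps the orientation; rate is the mean speed in m/s.
- move_j(angles): joint-space move.
- gripper_open() and gripper_close(newtons=None): open the fingers fully, or close them until they stop; newtons is the grip in N (None keeps the last).
- dwell(seconds).
- ik(position, orientation): joint angles nearest the present ones, or None.
- read_state(): the state.
- camera(name): name is "side" or "top"; returns a dict with "img" (480x640x3 uint8, red, green, blue), "fx", "fy", "cx", "cy" (pixels), "distortion" ([k1, k2, p1, p2, k3] as OpenCV has them; the pictures are not rectified), "R" (3x3) and "t" (3): a world point X has camera coordinates R X + t. Camera axes: x right, y down, z forward; pixel columns grow to the right and rows downward; lengths in m; the calibration is good to about 2 mm. A picture is of the moment at which its call begins. There is no depth.
A pose or a line that the arm cannot do raises MotionError and nothing moves.
- hand_in(): hands the job in, once; it reports no verdict.
Trained networks look in a picture, given as the dict that the camera call returned (one of the last four; its "shot" number tells which), for a name from the list of things; names that differ only in an ending like _2 or _b are one class to them, and where a whole thing is asked for, a point or a joint stands for the part that bears it (a point fixed in the world has none). Each returns a list of dicts, best first, with "confidence" (0 to 1); they miss things now and then, are a little off and sometimes report something else, mostly with a low value. They report only what shows in the picture. A call takes as long as a camera call. They do not tell look-alikes from the thing itself.
- spot_in(picture, thing): "at" ([x, y, z] in m, in the coordinates of the camera as it stood for that picture, good to about 4 mm: the middle of the surface that is visible of it).
- place_of(picture, thing): "at" ([x, y, z] in m, in the coordinates of the camera as it stood for that picture, good to about 4 mm: a listed point, or the origin of a listed thing).
The state is a dict: "clock": time; "joint_positions": joint angles; "dq": joint speeds; "tau": joint torques, N m; "tcp_pos": TCP position; "tcp_rot": TCP orientation; "force": force on the tool from outside, world axes, zero at the start; "ft_torque": the same for the moment, N m; "finger_gap": finger opening in m.
Only numpy, scipy, OpenCV 4.12 (cv2) and the standard library are available. Lean on these libraries where they do the work, as an engineer would, in place of code of your own. Each camera call takes 0.05 s, during which the arm holds its last target.

## Task

Put the round-headed setting die into the empty pocket that stands at the loading gate of the die magazine and press it gently (never with more than about 20 N) past its spring catch until its flange lies flush on the pocket. Then turn the carousel exactly one click clockwise, seen from above, by its centre handle so that the next empty pocket stands at the gate and the carousel rests in its click, and let go. Leave the other things on the bench where they are.

Things in the scene. Friction and masses are not known exactly. Their poses are not given: they have to be found in the camera images.
- die_center (a point): The die to load, a plain steel round plug 66 mm tall, about 0.28 kg, standing upright on the bench. This point is on its axis half-way up, 33 mm above the foot; z runs up its axis, from shank to head. It is gripped by its round head, 28 mm in diameter and 28 mm tall (38 to 66 mm above the foot). Its sizes are under die.
- pocket (a point): Nominal centre of the mouth of the empty pocket that starts at the gate, level with its top face (72 mm above the magazine's underside); z up. It is an aluminium block, 52 mm radially by 42 mm, 14 mm thick, with a round through bore of 25.5 mm. Home, the die's half-way point is 3 mm above this height. The block floats sideways: see play.
- next_pocket (a point): Centre of the mouth of the second empty pocket, same make and height, 60 degrees counter-clockwise (seen from above) from the first; it must end at the loading gate. The other four pockets hold dies already (fixed), their heads 36 mm above the pocket tops.
- handle (a point): Middle of the carousel's handle, on its upright axis, 26 mm above the pocket tops: a black bar 76 mm long, 12 mm thick, 32 mm high (16 mm above and below this point) on the hub, which is 36 mm in diameter and ends where the bar begins. x lies along the bar, z up; the pocket to load is 70 mm from the axis along -x. The six pockets lie on a circle of 70 mm radius.
- carousel (a joint): Angle of the carousel, rad: 0 with the first pocket at the gate, growing clockwise seen from above. It clicks into a spring detent every 1.047 rad (60 degrees); about 0.2 N m is needed to leave a click, and past the half-way point the spring pulls it into the next one.
- magazine: The fixed grey base of the magazine, 200 mm round, 18 mm high, on levelling feet that lift it by 1 to 10 mm; origin at the centre of its underside, z up. The loading gate is on its -x side: a tongue with two short steel posts (tops 60 mm above the underside), 128 mm from the centre and 20 mm either side.
- die: The same die, origin at the centre of its foot, z up. From the foot up: shank 24 mm in diameter, 30 mm long, with a 0.8 mm chamfer at the foot and a catch groove 7 to 16 mm above the foot; flange 40 mm in diameter, 8 mm thick (30 to 38 mm above the foot); round head (38 to 66 mm).
- wide_die_center (a point): Bystander: a shorter, wider steel die with a square head, 50 mm tall, shank 36 mm in diameter, flange 48 mm; it does not fit. Point half-way up.
- glue_center (a point): Bystander: black glue bottle, 48 mm in diameter, 130 mm tall; point half-way up.
- speaker_ring_center (a point): Bystander: black speaker ring, 124 mm in diameter, 40 mm high; point at its centre half-way up.
- tape_center (a point): Bystander: roll of yellow tape, 100 mm in diameter, 24 mm high; point at its centre half-way up.
- catch (a point): Nominal point of the first pocket's spring catch: on the bore's axis, 20 mm below the top face. Here a sprung ball reaches into the bore from the outer side (the other empty pocket has one too): an unpushed shank stops on it some 14 mm short of home, and 6 to 15 N of downward push takes it past, which is done 4 mm short of home.
- play (a point): The same nominal point as pocket, y along the carousel's circle. The first pocket's block floats along this y by up to 4.5 mm either way, stays where it was left (about 8 N moves it), and starts anywhere in that play: its bore is really up to 4.5 mm to one or the other side of the measured point and has to be seen or felt for. The die may end anywhere in the play.
There are look-alikes about, which are no part of the job. What is shaped like the die but yellow is not meant.

How it is judged:
On the way, in this order (a step that is already met when the one before it is completed fails the run):
1. the die is home in the pocket at the gate, past the catch, flange flush, before the carousel is turned (z of die_center in the frame of pocket below 0.0045 m and horizontal distance between die_center and pocket below 0.008 m and angle between die_center's own z axis and vertical below 0.06 rad and value of joint carousel between -0.3 and 0.3 rad), for 0.2 s.
2. the carousel has been turned one click clockwise (value of joint carousel between 0.95 and 1.15 rad), for 0.2 s.
At the end, for the whole second after the job is handed in: The die is home in the first pocket's bore (flange within 1.5 mm of flush, upright within 0.06 rad, within 8 mm of the nominal pocket centre), the carousel rests one click clockwise of its start (1.047 rad, within 0.1), so that the second empty pocket is at the gate; all at rest and released (all of step 2 and z of die_center in the frame of pocket between 0 and 0.0045 m and horizontal distance between die_center and pocket below 0.008 m and angle between die_center's own z axis and vertical below 0.06 rad and velocity of joint carousel between -0.05 and 0.05 rad/s and linear speed of die below 0.02 m/s); the robot touches nothing.
It fails at once if the die is pressed, knocked or dropped onto the magazine with more than 45 N (contact force between die and magazine above 45 N).
It fails at once if the carousel is turned the wrong way or beyond one click (value of joint carousel above 1.6 rad or value of joint carousel below -0.5 rad).
It fails at once if another thing on the bench is moved by more than 20 mm (distance of any of wide_die_center, glue_center, speaker_ring_center, tape_center from where it was at the start of the episode above 0.02 m).
It also fails if it takes over 72 s, if anything falls off the work surface, if the arm or the gripper's body presses on something with over 40 N, if the wrist force passes 120 N, or if a joint passes its speed limit or range.

## Working session

There is one attempt and no reset: what is moved stays moved. The work goes in short steps, each a Python script; the robot and the scene stay as the last script left them, time stands still between calls to the robot, and variables do not carry over. Pictures are saved under pics/ and viewed, and the job is handed in when it is done.

```bash
ls; mkdir -p pics; cat > h.py <<'E'
import numpy as np, cv2
from station import *
def w(pic,p): return np.array(pic["R"]).T@(np.array(p)-np.array(pic["t"]))
def px(pic,X):
    r=cv2.Rodrigues(np.array(pic["R"],float))[0]
    K=np.array([[pic["fx"],0,pic["cx"]],[0,pic["fy"],pic["cy"]],[0,0,1.]])
    return cv2.projectPoints(np.array(X,float).reshape(-1,1,3),r,np.array(pic["t"],float),K,np.array(pic["distortion"],float))[0].reshape(-1,2)
def ray(pic,uv,z):
    K=np.array([[pic["fx"],0,pic["cx"]],[0,pic["fy"],pic["cy"]],[0,0,1.]])
    n=cv2.undistortPoints(np.array(uv,float).reshape(-1,1,2),K,np.array(pic["distortion"],float)).reshape(-1,2)
    R=np.array(pic["R"]);c=-R.T@np.array(pic["t"])
    out=[]
    for a in n:
        d=R.T@np.array([a[0],a[1],1.]); out.append(c+d*(z-c[2])/d[2])
    return np.array(out)
def save(pic,name,box=None,s=1):
    im=pic["img"][:,:,::-1]
    if box: im=im[box[1]:box[3],box[0]:box[2]]
    if s!=1: im=cv2.resize(im,None,fx=s,fy=s,interpolation=cv2.INTER_CUBIC)
    cv2.imwrite("pics/"+name,im)
E
python3 - <<'E'
from h import *
np.set_printoptions(precision=4,suppress=True)
for n in ["top","side"]:
    p=camera(n); save(p,n+"0.png")
    print(n,p["fx"],p["distortion"],"cam",w(p,[0,0,0]))
    for t in ["die_center","pocket","next_pocket","handle","magazine","wide_die_center","glue_center","speaker_ring_center","tape_center"]:
        for r in place_of(p,t): 
            X=w(p,r["at"]); print(t,round(r["confidence"],2),X,px(p,X)[0])
s=read_state();print(s["clock"],s["tcp_rot"],s["force"])
E
```

```text
pics
top 585.688460668328 [-0.1829  0.      0.      0.      0.    ] cam [ 0.5125 -0.0034  1.1981]
die_center 0.81 [0.5406 0.3234 0.0296] [152.4341 281.8567]
die_center 0.71 [0.4483 0.3145 0.0332] [155.1357 327.8395]
die_center 0.65 [0.5017 0.2406 0.0273] [192.4425 301.9412]
pocket 0.61 [0.4812 0.0182 0.0741] [302.4737 314.6135]
next_pocket 0.73 [ 0.505  -0.0492  0.0762] [337.8935 302.5023]
next_pocket 0.5 [0.4512 0.3155 0.0003] [158.9788 325.6779]
next_pocket 0.41 [0.4482 0.3135 0.0344] [155.4578 327.9769]
handle 0.58 [0.547  0.0019 0.1053] [311.3671 279.7849]
magazine 0.68 [ 0.5487  0.0006 -0.001 ] [312.221  280.5947]
glue_center 0.77 [0.6792 0.2885 0.0611] [167.7285 211.6805]
tape_center 0.59 [0.7761 0.0699 0.014 ] [279.8907 169.4259]
side 575.3521016443026 [-0.1154  0.      0.      0.      0.    ] cam [0.4026 0.9575 0.8866]
die_center 0.97 [0.4541 0.3139 0.0319] [350.8175 389.3926]
die_center 0.86 [0.5019 0.2374 0.0351] [331.7209 352.7741]
die_center 0.6 [0.5391 0.3274 0.0256] [303.4917 390.408 ]
pocket 0.77 [0.4793 0.0187 0.0749] [358.9118 265.2035]
next_pocket 0.8 [ 0.5007 -0.0409  0.0732] [352.714  247.5021]
handle 0.84 [0.5509 0.0036 0.0992] [327.5341 248.1994]
magazine 0.73 [0.5533 0.0043 0.0031] [325.7089 281.061 ]
magazine 0.43 [ 0.4859 -0.2426  0.027 ] [368.1714 213.3084]
wide_die_center 0.55 [ 0.4836 -0.2407  0.028 ] [369.001  213.4949]
glue_center 0.9 [0.6798 0.2904 0.0703] [232.9402 347.9   ]
speaker_ring_center 0.71 [ 0.7019 -0.269   0.0221] [288.0452 200.1084]
tape_center 0.97 [0.7782 0.0728 0.0154] [221.0552 284.5151]
tape_center 0.54 [ 0.4846 -0.2404  0.0274] [368.5606 213.7352]
1.0 [-3.101  -0.5032  0.    ] [-0.5351  0.3681 -0.4497]
```

View pics/top0.png

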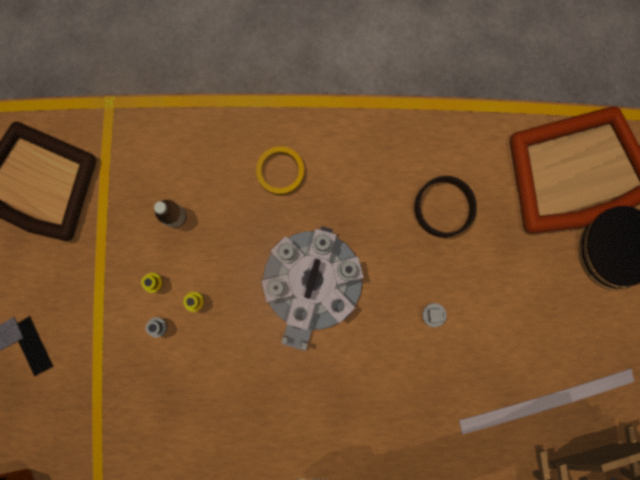

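View pics/side0.png

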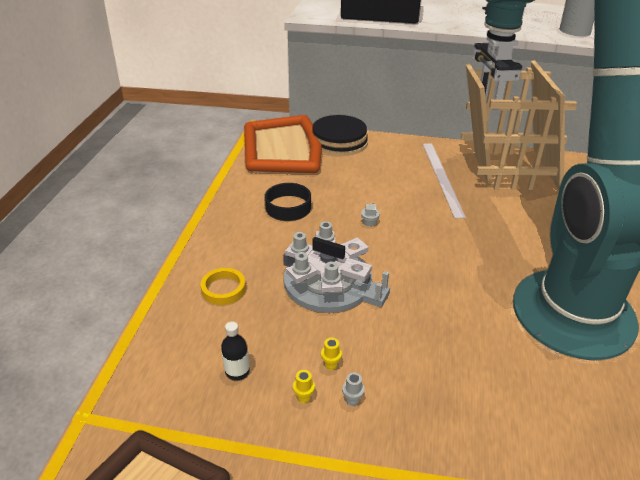

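```bash
python3 - <<'E'
import cv2
a=cv2.imread("pics/side0.png")[320:430,270:400];b=cv2.imread("pics/top0.png")[240:370,110:240]
cv2.imwrite("pics/crop_dies.png",cv2.resize(a,None,fx=6,fy=5,interpolation=3))
a=cv2.imread("pics/top0.png")[210:350,235:400]
cv2.imwrite("pics/crop_mag.png",cv2.resize(a,None,fx=4.2,fy=4.2,interpolation=3))
E
```

```text
(no output)
```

View pics/crop_dies.png

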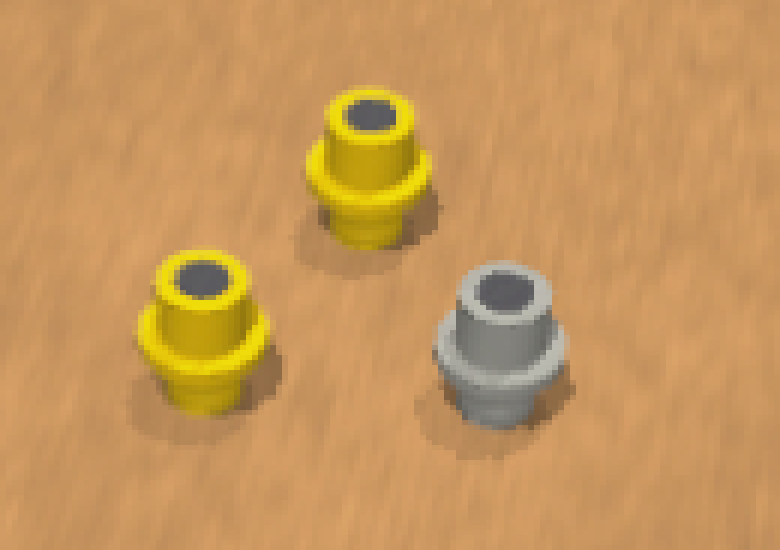

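View pics/crop_mag.png

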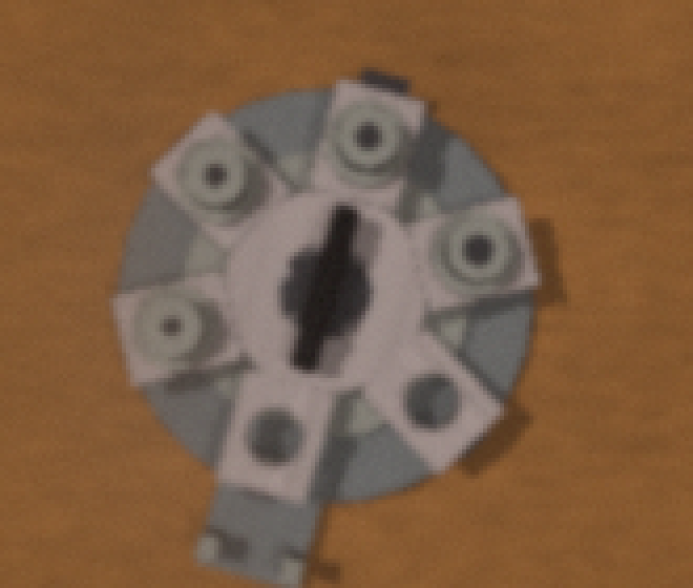

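The side view shows three dies of the right shape: grey steel at (353,389), yellow at (332,353) and yellow at (304,388). In the top view they are at (156,327), (193,302) and (151,282). The four loaded magazine dies and the square-headed wide die at side (370,214) could also be mistaken for it. I choose the steel one at side (353,389), and the crop confirms it has a round head and flange. In the top view the gate bore is at about (300,314) and the second bore at (338,306). Next I refine the positions.

```bash
cat > meas.py <<'E'
from h import *
from scipy.optimize import least_squares
np.set_printoptions(precision=4,suppress=True)
def blob(pic,c,r,thr=None,mode="dark"):
    g=cv2.cvtColor(pic["img"],cv2.COLOR_RGB2GRAY).astype(np.float32)
    k=8; M=np.float32([[k,0,-k*(c[0]-r)],[0,k,-k*(c[1]-r)]])
    u=cv2.warpAffine(g,M,(2*r*k,2*r*k),flags=cv2.INTER_CUBIC)
    t,b=cv2.threshold(u.astype(np.uint8),0 if thr is None else thr,255,cv2.THRESH_BINARY_INV+(cv2.THRESH_OTSU if thr is None else 0))
    n,l,s,ce=cv2.connectedComponentsWithStats(b)
    best=min(range(1,n),key=lambda i:np.linalg.norm(ce[i]-r*k)-0.02*s[i,4]**.5)
    cs,_=cv2.findContours((l==best).astype(np.uint8),0,1); 
    e=cv2.fitEllipse(max(cs,key=len))
    return np.array(e[0])/k+np.array(c)-r, np.array(e[1])/k, t
E
python3 - <<'E'
from meas import *
p=camera("top"); q=camera("side")
cr=lambda x,y:(235+x/4.2,210+y/4.2)
for nm,c,r in [("gate",cr(274,436),8),("next",cr(431,402),8),("d1",cr(369,136),5),("d2",cr(215,175),5),("d3",cr(171,326),5),("d4",cr(477,250),5),("die",(156,325.5),6)]:
    c=(int(round(c[0])),int(round(c[1])))
    e=blob(p,c,r); z=.0755 if nm in("gate","next") else .066 if nm=="die" else .1115
    print(nm,e,ray(p,e[0],z)[0])
save(p,"topdie.png",(130,300,180,350),8); save(q,"sidemag.png",(275,210,400,310),6)
save(p,"topgate.png",(280,290,360,345),9)
E
```

```text
gate (array([299.905 , 313.7131]), array([12.7455, 13.2089]), 105.0) [0.4829 0.0231 0.0755]
next (array([337.341 , 305.1878]), array([12.9409, 13.5078]), 106.0) [ 0.4999 -0.0482  0.0755]
d1 (array([322.248 , 242.0658]), array([6.0412, 6.2324]), 93.0) [ 0.6173 -0.0176  0.1115]
d2 (array([285.8109, 251.2428]), array([5.3492, 5.5121]), 99.0) [0.5993 0.05   0.1115]
d3 (array([275.3992, 287.2199]), array([4.4459, 5.0122]), 104.0) [0.5322 0.0683 0.1115]
d4 (array([348.4309, 269.0729]), array([6.961 , 7.0911]), 89.0) [ 0.5674 -0.0668  0.1115]
die (array([152.6562, 327.5527]), array([6.3077, 7.6902]), 77.0) [0.4506 0.3106 0.066 ]
```

View pics/sidemag.png

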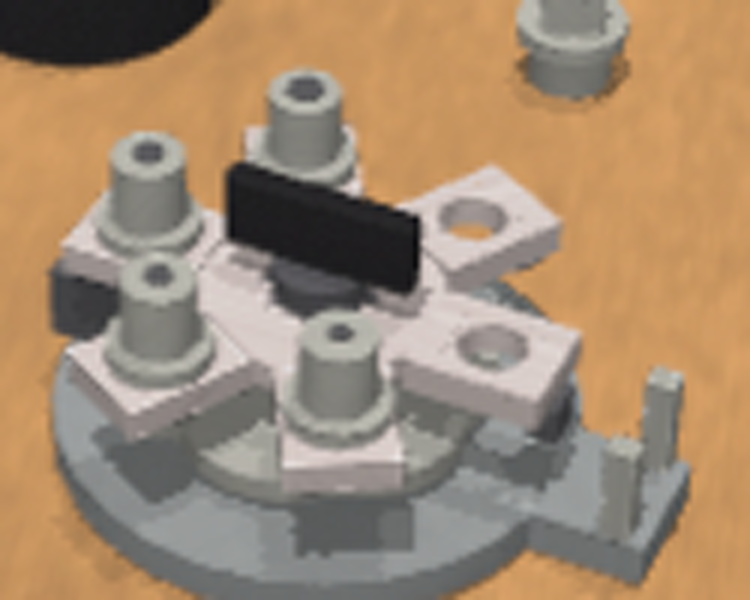

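View pics/topgate.png

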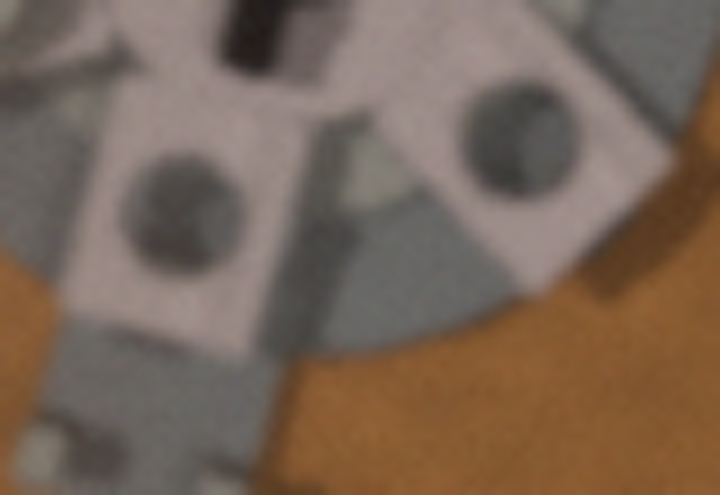

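View pics/topdie.png

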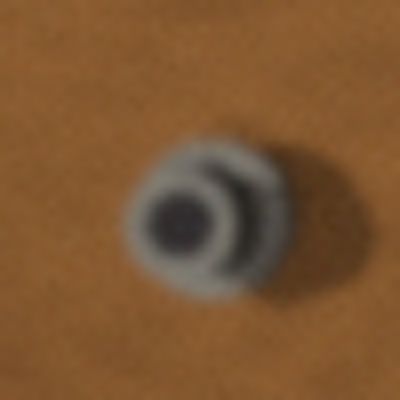

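Fitting the four fixed heads from the top view puts the magazine axis at about (0.5497, 0.0008) with yaw about -15.2°. The gate bore sits about 3.9 mm to +y of nominal, which is within the play. I cross-check this with the side camera and find the height and the die.

```bash
python3 - <<'E'
from meas import *
p=camera("top"); q=camera("side")
sc=lambda x,y:(275+x/6-.42,210+y/6-.42)
heads={"d1":(305,88),"d2":(149,153),"d3":(157,274),"d4":(341,333)}
heads={"d1":(149,153),"d2":(157,274),"d3":(341,333),"d4":(305,88)}
top={"d1":(322.248,242.066),"d2":(285.81,251.243),"d3":(275.4,287.22),"d4":(348.43,269.07),"gate":(299.9,313.71),"next":(337.34,305.19)}
# side die top: crop scale 6x5 origin 270,320, (503,291)
side={k:sc(*v) for k,v in heads.items()}
side["gate"]=sc(492,348); side["next"]=sc(473,219); side["die"]=(270+503/6-.4,320+291/5-.4); top["die"]=(152.6,327.6)
for k in side:
    def f(X): return np.r_[px(p,X)[0]-top[k],px(q,X)[0]-side[k]]
    s=least_squares(f,[.5,0,.09]); print(k,s.x,"res",s.fun, "side@z",ray(q,side[k],dict(die=.066,gate=.0755,next=.0755).get(k,.1115))[0])
for a in [66,-114]:
    pass
def ori(a): 
    y=np.array([np.cos(a),np.sin(a),0]);z=np.array([0,0,-1.]);x=np.cross(y,z)
    return cv2.Rodrigues(np.c_[x,y,z])[0].ravel()
ty=np.deg2rad(-15.2)+np.pi/2
for d in (66,-114): 
  print(d,ik([.4515,.312,.15],ori(np.deg2rad(d))))
for k in (0,1):
  print("gate",k,ik([.483,.023,.2],ori(ty-k*np.pi)));print("handle start",ik([.5497,.0008,.12],ori(ty-k*np.pi)),"end",ik([.5497,.0008,.12],ori(ty-k*np.pi-np.pi/3)))
E
```

```text
d1 [ 0.6174 -0.0177  0.1092] res [ 0.0048  0.0366 -0.0432 -0.0044] side@z [ 0.6167 -0.0148  0.1115]
d2 [0.5998 0.0502 0.1098] res [-0.025  -0.192   0.2173  0.021 ] side@z [0.5999 0.0521 0.1115]
d3 [0.5321 0.0685 0.1091] res [ 0.0086  0.0788 -0.0878 -0.0055] side@z [0.5315 0.0712 0.1115]
d4 [ 0.5677 -0.0669  0.1097] res [-0.0073 -0.062   0.0754  0.0054] side@z [ 0.5674 -0.0645  0.1115]
gate [0.4831 0.0233 0.0714] res [-0.0184 -0.1945  0.2195  0.0075] side@z [0.4832 0.028  0.0755]
next [ 0.4999 -0.0484  0.0715] res [-0.0048 -0.0478  0.0564  0.0021] side@z [ 0.4996 -0.0434  0.0755]
die [0.4508 0.3115 0.0633] res [-0.0189 -0.2274  0.2077  0.0076] side@z [0.451  0.3136 0.066 ]
66 [ 0.0676  0.5212 -0.9415  1.8431  0.4891  1.0292  0.0793]
-114 [-1.0901  0.3932  0.5337  1.8809 -0.2452  0.9322 -2.4321]
gate 0 [ 0.6792  0.2862 -0.9131  1.9477  0.2634  1.0315  0.9541]
handle start [ 0.5333  0.5011 -0.7508  1.8676  0.419   0.9368  0.895 ] end [ 0.4765  0.4785 -0.6733  1.8693  0.369   0.9209 -0.1112]
gate 1 [ 0.4401  0.2258 -0.623   1.9539  0.155   1.0087 -2.09  ]
handle start [ 0.2924  0.4285 -0.4339  1.8752  0.2275  0.8862 -2.0879] end [-0.8522  0.6525  1.0837  1.9117 -0.6872  1.008  -2.34  ]
```

The die's top height is known (0.066), so the comparison shows a shared height bias of about -2.7 mm. Corrected, the pocket top is at about 0.0755. I grasp the die with the same jaw direction used for placing (tangential), so the calibration bias along the pads cancels.

```bash
cat >> h.py <<'E'
def ori(a): 
    y=np.array([np.cos(a),np.sin(a),0]);z=np.array([0,0,-1.]);x=np.cross(y,z)
    return cv2.Rodrigues(np.c_[x,y,z])[0].ravel()
TY=np.deg2rad(-15.2)+np.pi/2
def st():
    s=read_state(); return round(s["clock"],2),np.round(s["tcp_pos"],4),np.round(s["force"],2),round(s["finger_gap"],4)
E
python3 - <<'E'
from h import *
servo_line([.198,-.593,.30],rate=.3);print(st())
reach([.4508,.3110,.25],ori(TY));print(st())
servo_line([.4508,.3110,.090],rate=.2)
p=camera("side");save(p,"pre.png",(250,250,450,430),4)
p=camera("top");save(p,"pret.png")
print(st())
E
```

```text
(1.64, array([ 0.1981, -0.5932,  0.3009]), array([ 0.01,  0.26, -0.46]), 0.0941)
(4.92, array([0.4512, 0.3105, 0.2499]), array([ 1.48, -0.48, -0.18]), 0.0942)
(5.97, array([0.4513, 0.3114, 0.0911]), array([-0.44, -0.8 ,  0.29]), 0.0939)
```

View pics/pre.png

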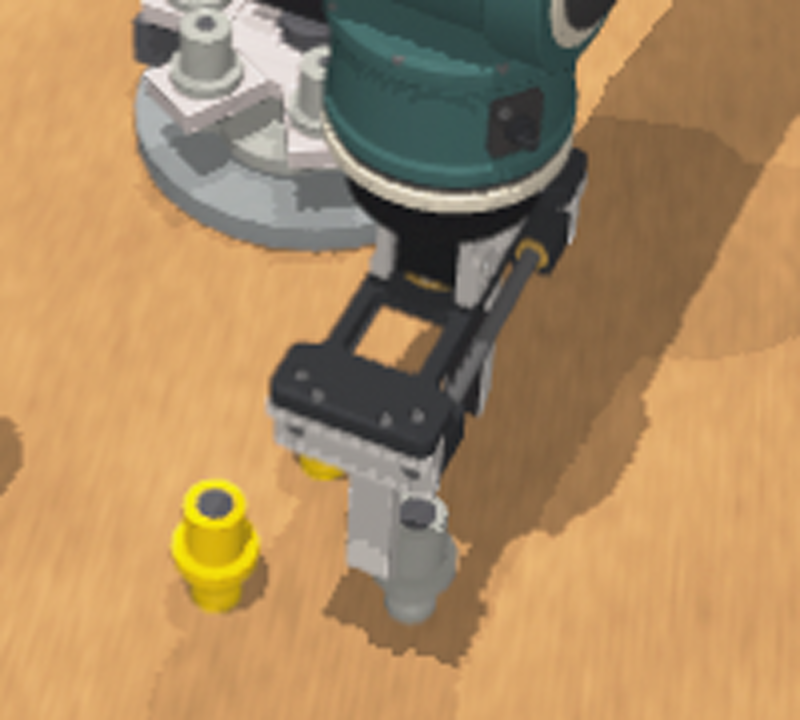

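```bash
python3 - <<'E'
from h import *
p=camera("side")
R=cv2.Rodrigues(np.array(read_state()["tcp_rot"]))[0];t=np.array(read_state()["tcp_pos"])
for k in (1,-1):
    for d in (.047,.0595):
        X=t+R@np.array([0,k*d,.008]);print(k,d,X,(px(p,X)[0]-[250,250])*4)
print((px(p,[.4508,.311,.066])[0]-[250,250])*4, (px(p,t)[0]-[250,250])*4)
E
```

```text
1 0.047 [0.46366429 0.3565963  0.0830456 ] [372.52656733 561.0266494 ]
1 0.0595 [0.46694554 0.36865794 0.08305771] [360.60572436 582.69541393]
-1 0.047 [0.43898927 0.26589274 0.08295451] [455.90295465 408.84635169]
-1 0.0595 [0.43570802 0.25383109 0.0829424 ] [466.21134881 389.95585078]
[414.96671906 506.5908182 ] [416.45391118 471.03861631]
```

View pics/pret.png

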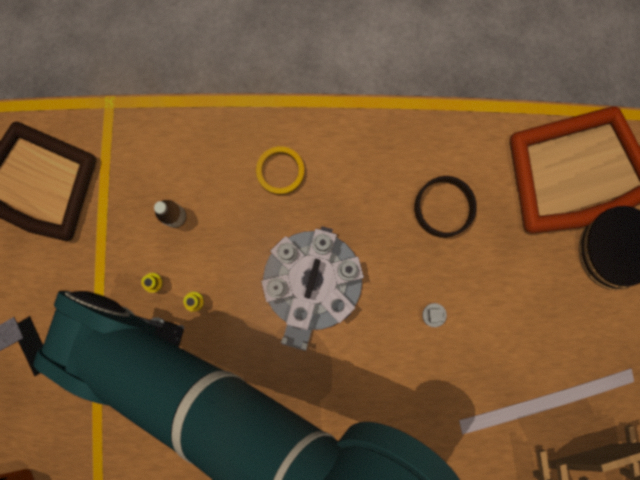

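The geometry is consistent: the jaws straddle the die, seen at about (415,507) in the crop, and the yellow dies are clear. Now I descend and grip.

```bash
python3 - <<'E'
from h import *
servo_line([.4508,.3110,.050],rate=.1);print(st())
gripper_close(40);print(st())
servo_line([.4508,.3110,.24],rate=.2);dwell(.3);print(st())
p=camera("side");save(p,"held.png",(250,200,450,400),3)
E
```

```text
(6.58, array([0.4505, 0.3112, 0.0497]), array([-0.21,  1.06,  0.38]), 0.0941)
(7.62, array([0.4508, 0.3111, 0.05  ]), array([ 0.46,  0.66, -0.27]), 0.0273)
(9.02, array([0.4506, 0.311 , 0.2396]), array([ 0.69,  0.06, -2.16]), 0.0275)
```

View pics/held.png

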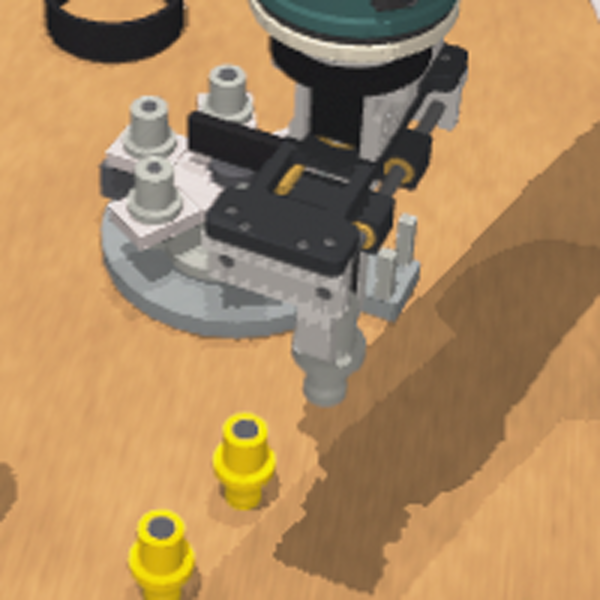

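The die is held (gap 27.5 mm, load about 2 N). I carry it over the gate bore and hover.

```bash
python3 - <<'E'
from h import *
reach([.4830,.0232,.22],ori(TY));print(st())
servo_line([.4830,.0232,.136],rate=.12);dwell(.2);print(st())
p=camera("side");save(p,"hov.png",(300,200,420,300),6)
E
```

```text
(10.18, array([0.4832, 0.0244, 0.2203]), array([ 0.89,  0.9 , -4.32]), 0.0274)
(11.23, array([0.4833, 0.0231, 0.1365]), array([ 0.15,  0.07, -3.24]), 0.0272)
```

View pics/hov.png

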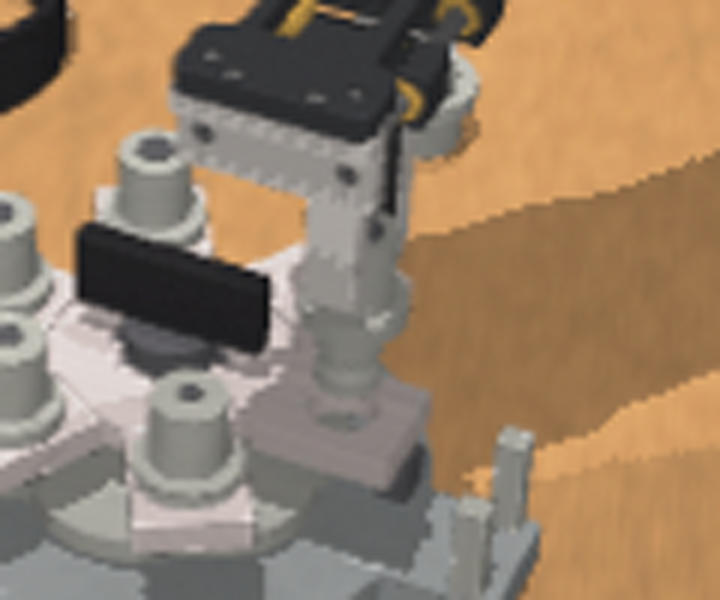

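```bash
python3 - <<'E'
from h import *
p=camera("side");g=lambda X:(px(p,X)[0]-[300,200])*6
x,y,z=.4833,.0231,.1365-.05
print("foot",g([x,y,z]),"flangebot",g([x,y,z+.03]),"bore",g([x,y,.0755]))
save(p,"hov2.png",(340,245,380,275),18)
E
```

```text
foot [342.44492116 373.23227647] flangebot [346.64729523 308.28191026] bore [340.93115155 396.54761671]
```

View pics/hov2.png

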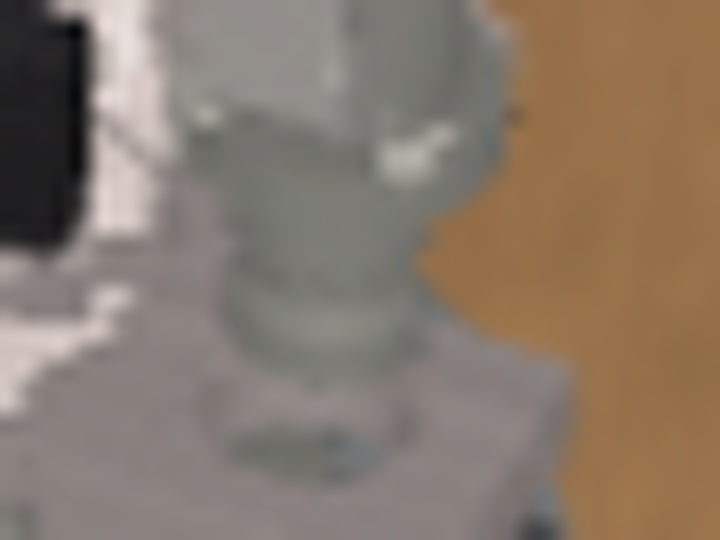

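```bash
cat >> h.py <<'E'
UX=np.array([np.cos(TY-np.pi/2),np.sin(TY-np.pi/2),0]); UY=np.array([np.cos(TY),np.sin(TY),0])
def F(n=4):
    f=[]
    for _ in range(n): dwell(.02); f.append(read_state()["force"])
    f=np.mean(f,0); return np.array([f@UX,f@UY,f[2]])
E
python3 - <<'E'
from h import *
np.set_printoptions(precision=2,suppress=True)
b=F(10);print("base",b)
z=.136
c=np.array([.4830,.0232])
while z>.104:
    z-=.001 if z<.131 else .002
    servo_line([*c,z],rate=.04)
    f=F()-b
    s=read_state();print(round(z,4),np.round(np.array(s["tcp_pos"])*1000,1),f)
    if f[2]>4.5: break
print(read_state()["clock"])
E
```

```text
base [-0.12 -0.15 -3.59]
0.134 [483.   23.2 133.9] [0.41 0.25 0.58]
0.132 [483.   23.2 132. ] [-0.22  0.31  0.02]
0.13 [483.   23.2 130. ] [0.1  0.27 0.15]
0.129 [483.   23.2 129. ] [ 0.23  0.49 -0.21]
0.128 [483.   23.2 128. ] [-0.01  0.5  -0.09]
0.127 [483.   23.2 127. ] [0.86 0.09 0.5 ]
0.126 [483.   23.2 126. ] [ 0.34 -0.19 -0.18]
0.125 [483.   23.2 125. ] [0.46 0.82 0.2 ]
0.124 [483.   23.2 124. ] [-0.26 -0.03  0.32]
0.123 [483.   23.2 123. ] [ 0.62  0.68 -0.15]
0.122 [483.   23.2 122. ] [ 0.98  0.28 -0.1 ]
0.121 [483.   23.2 121. ] [ 1.25  0.07 -0.22]
0.12 [483.   23.2 120. ] [1.57 0.25 0.35]
0.119 [483.   23.2 119. ] [ 1.56  0.04 -0.09]
0.118 [483.   23.2 118. ] [ 1.48 -0.19 -0.23]
0.117 [483.   23.2 117. ] [ 1.75  0.72 -0.04]
0.116 [483.   23.2 116. ] [ 1.37  0.68 -0.35]
0.115 [482.9  23.2 115. ] [ 1.56  0.36 -0.27]
0.114 [483.   23.2 113.9] [ 1.79  0.5  -0.13]
0.113 [483.   23.2 113. ] [ 1.36  0.31 -0.02]
0.112 [483.   23.2 112. ] [ 1.51  0.47 -0.27]
0.111 [483.   23.2 111. ] [ 1.55  0.26 -0.21]
0.11 [483.   23.2 110. ] [ 1.4   0.35 -0.17]
0.109 [483.   23.2 109. ] [1.08 0.48 0.02]
0.108 [483.   23.2 108. ] [ 1.28  0.14 -0.21]
0.107 [483.1  23.2 107.1] [ 1.75 -0.2   2.22]
0.106 [483.2  23.3 106.1] [2.31 0.91 5.25]
20.05
```

The shank slid into the bore at the first try and now sits on the catch (force rising at TCP z ≈ 0.107). I press on with the force bounded.

```bash
python3 - <<'E'
from h import *
np.set_printoptions(precision=2,suppress=True)
b=np.array([-.12,-.15,-3.59])
z=.106
c=np.array([.4833,.0232])
while z>.088:
    z-=.0007
    servo_line([*c,z],rate=.03)
    f=F(3)-b
    s=read_state();print(round(z,4),np.round(np.array(s["tcp_pos"])*1000,1),f)
    if f[2]>(18 if z>.0985 else 11): break
print(read_state()["clock"],read_state()["finger_gap"])
p=camera("side");save(p,"ins.png",(300,200,420,300),6)
E
```

```text
0.1053 [483.4  23.3 105.4] [2.72 1.02 6.66]
0.1046 [483.4  23.1 104.6] [4.   1.06 5.49]
0.1039 [483.   23.2 103.6] [ 4.39  1.19 -1.27]
0.1032 [483.2  23.2 103.1] [4.18 0.33 0.67]
0.1025 [483.3  23.1 102.5] [4.85 0.55 1.1 ]
0.1018 [483.2  23.3 101.7] [ 4.48  1.7  -0.81]
0.1011 [483.3  23.3 101.1] [ 4.33  1.92 -0.23]
0.1004 [483.3  23.3 100.4] [3.8  2.08 1.03]
0.0997 [483.3  23.2  99.7] [4.48 2.68 1.32]
0.099 [483.2  23.2  98.9] [ 4.4   2.86 -0.28]
0.0983 [483.2  23.2  98.2] [ 3.44  3.04 -1.68]
0.0976 [483.2  23.2  97.5] [ 3.79  2.73 -0.53]
0.0969 [483.2  23.2  96.8] [ 3.25  2.8  -0.5 ]
0.0962 [483.2  23.2  96.1] [ 3.65  2.12 -1.43]
0.0955 [483.2  23.2  95.4] [ 2.65  2.94 -1.92]
0.0948 [483.2  23.2  94.8] [ 1.64  2.23 -0.62]
0.0941 [483.6  23.3  94.4] [1.17 1.35 8.51]
0.0934 [483.8  23.4  94. ] [ 0.1   1.15 15.73]
25.45 0.027304792992203977
```

View pics/ins.png

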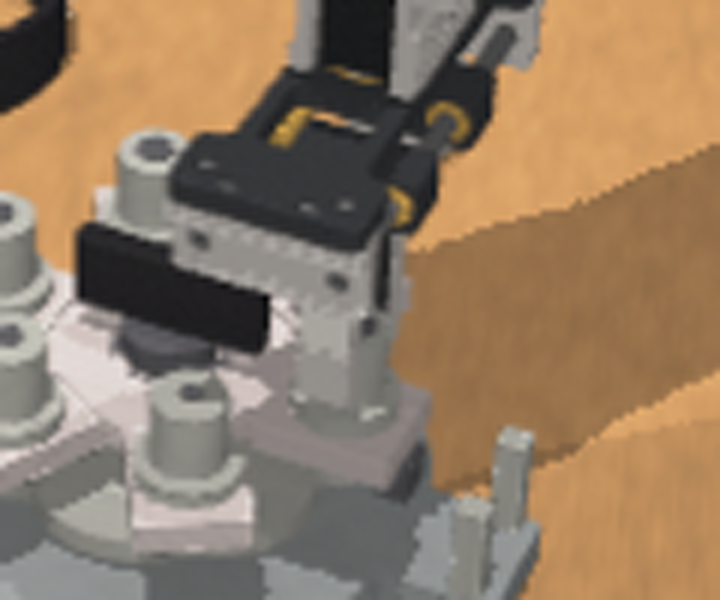

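It met a hard stop at TCP z ≈ 0.0944 after passing the catch, with a peak of about 16 N and the flange on the block. I release, lift and check.

```bash
python3 - <<'E'
from h import *
servo_line([.4834,.0232,.0945],rate=.03);print(F()+[.12,.15,3.59])
gripper_open();print(st())
servo_line([.4834,.0232,.20],rate=.2)
p=camera("side");save(p,"rel.png",(275,200,400,300),6)
R=place_of(p,"handle")
for r in R: print("h",w(p,r["at"]),r["confidence"])
reach([.5497,.0010,.20],ori(TY));print(st(),read_state()["joint_positions"])
E
```

```text
[2.13498352 3.4789694  2.31431726]
(26.93, array([0.4834, 0.0232, 0.0945]), array([ 0.43,  0.05, -0.47]), 0.0938)
h [ 5.47468365e-01 -5.43896132e-04  9.66779236e-02] 0.76
(28.08, array([0.5497, 0.0014, 0.1985]), array([-0.55,  0.97, -0.12]), 0.0937) [ 0.77273526  0.51756171 -1.09186935  1.79172572  0.50032156  1.14630936
  0.824007  ]
```

View pics/rel.png

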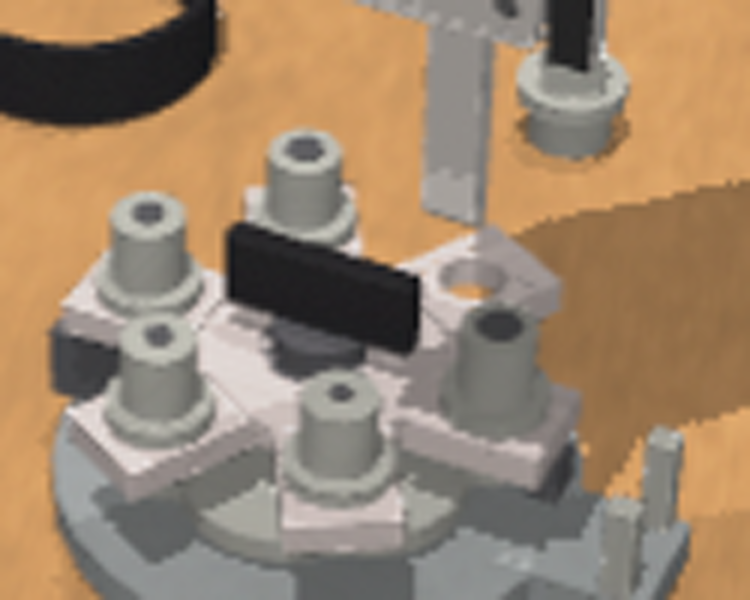

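The die at crop (500,370) stands upright with its flange flush on the gate block, like its loaded neighbours, and the carousel hasn't moved. Next I grip the handle and turn it with the last joint.

```bash
python3 - <<'E'
from h import *
servo_line([.5497,.0010,.099],rate=.12);print(st())
gripper_close(20);print(st())
j0=np.array(read_state()["joint_positions"]);print(j0)
for i in range(1,9):
    j=j0.copy(); j[6]-=np.pi/3*i/8
    move_j(j); s=read_state(); print(st(),np.round(s["ft_torque"],2))
    if np.linalg.norm(s["force"])>35: print("stop");break
p=camera("side");save(p,"turn.png",(275,200,400,300),6)
E
```

```text
(29.07, array([0.5501, 0.0011, 0.0997]), array([ 0.19, -0.56,  0.27]), 0.0938)
(30.3, array([0.5502, 0.0029, 0.099 ]), array([ 6.05, 11.09, -8.26]), 0.0115)
[ 0.68638151  0.63420227 -0.98514104  1.87685189  0.6336406   0.97955913
  0.72389696]
(30.56, array([0.5504, 0.003 , 0.0991]), array([ 2.2 , -0.34, -1.34]), 0.0129) [-0.03 -0.79  0.43]
(30.82, array([0.5502, 0.003 , 0.0991]), array([ 0.37, -0.06,  1.46]), 0.0155) [ 0.03 -0.19  0.4 ]
(31.07, array([0.5502, 0.0031, 0.0992]), array([-1.82,  0.96,  3.55]), 0.0166) [0.1  0.02 0.39]
(31.33, array([0.5502, 0.0032, 0.0992]), array([-1.82,  1.07,  5.  ]), 0.0173) [0.28 0.23 0.31]
(31.59, array([0.5505, 0.0031, 0.0992]), array([5.27, 1.67, 0.87]), 0.0161) [ 0.18 -1.49  0.19]
(31.85, array([0.5508, 0.003 , 0.0992]), array([ 8.08,  0.67, -1.77]), 0.0153) [-0.05 -2.12  0.22]
(32.11, array([0.5511, 0.0027, 0.0992]), array([ 9.66, -0.68, -2.16]), 0.0145) [-0.42 -2.47  0.15]
(32.37, array([0.5512, 0.0025, 0.0992]), array([ 9.42, -2.11, -1.8 ]), 0.0133) [-0.64 -2.38  0.16]
```

View pics/turn.png

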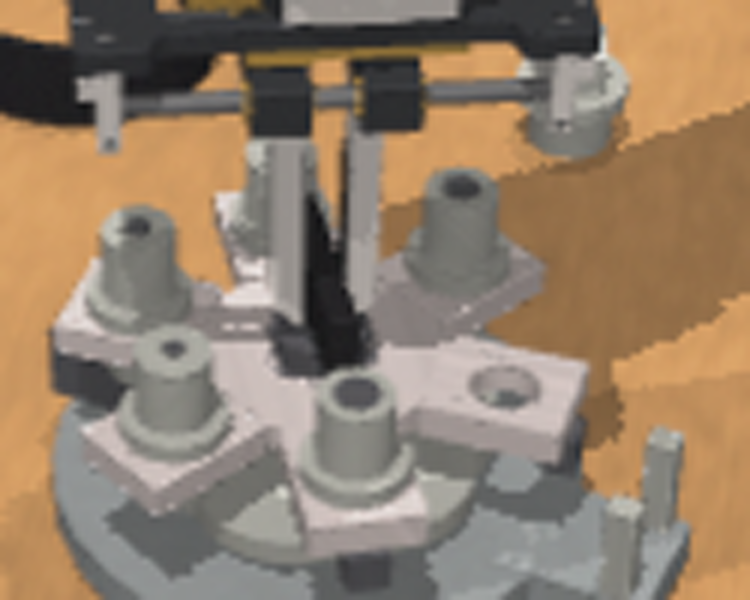

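The carousel is well past half-way: the empty second pocket is at crop (505,390), nearing the gate. The handle lags a few degrees in the jaws, so I turn slightly more, release and look.

```bash
python3 - <<'E'
from h import *
j=np.array(read_state()["joint_positions"]);j[6]-=.06;move_j(j);print(st())
gripper_open();dwell(.3);print(st())
t=read_state()["tcp_pos"]
servo_line([t[0],t[1],.24],rate=.2);print(st())
p=camera("side");save(p,"after.png",(275,200,400,300),6)
reach([.40,-.25,.30],ori(TY-np.pi/3))
p=camera("top");save(p,"aftert.png",(250,220,380,350),5)
print(st())
for n in ("next_pocket","pocket","handle","die_center"):
    for r in place_of(p,n): print(n,r["confidence"],np.round(w(p,r["at"]),4))
E
```

```text
(32.67, array([0.5513, 0.0021, 0.0991]), array([ 2.39, -0.6 ,  1.18]), 0.0123)
(34.27, array([0.5512, 0.0024, 0.0992]), array([ 0.3 , -0.41,  0.85]), 0.094)
(35.12, array([0.5507, 0.0021, 0.239 ]), array([-0.67, -0.1 , -0.64]), 0.094)
(36.37, array([ 0.4007, -0.249 ,  0.2997]), array([-0.4 ,  0.56, -0.12]), 0.094)
next_pocket 0.78 [0.4833 0.0199 0.0763]
pocket 0.91 [0.5308 0.0706 0.0732]
handle 0.76 [ 0.5486 -0.0023  0.1043]
die_center 0.87 [0.5016 0.239  0.0282]
die_center 0.69 [0.541  0.3229 0.0271]
die_center 0.62 [0.5327 0.0716 0.0768]
die_center 0.33 [0.4849 0.0201 0.0769]
```

View pics/after.png

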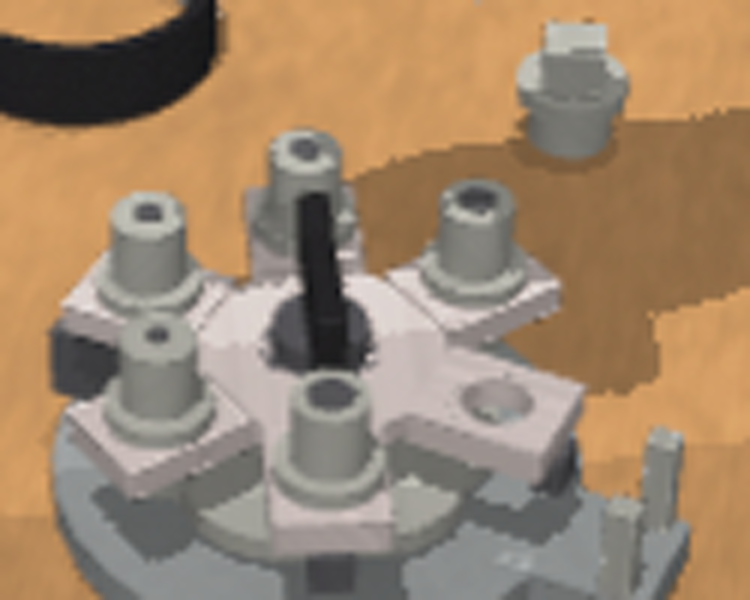

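View pics/aftert.png

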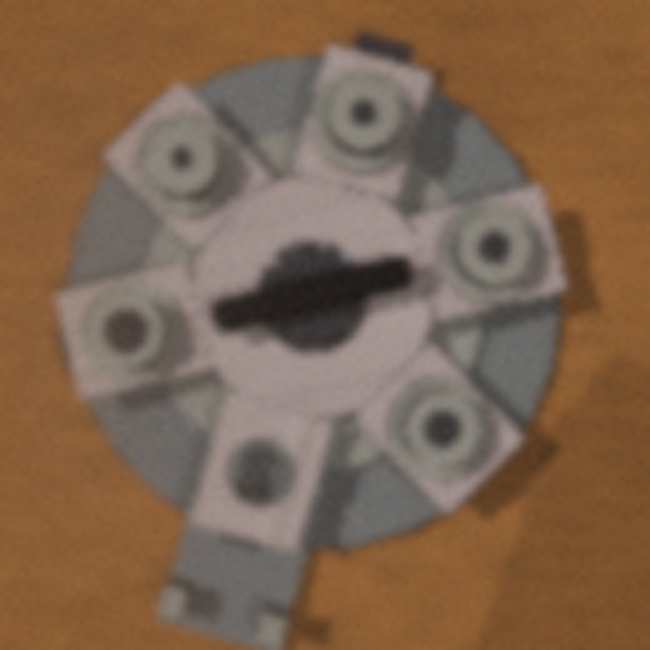

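The pictures show the second empty bore at the gate (crop (262,470), measured (0.483, 0.020) against a nominal (0.482, 0.019)). The loaded die is seated at crop (127,330), and nothing is touching. Handing in.

```bash
python3 - <<'E'
from h import *
print(st()); hand_in()
E
```

```text
(36.57, array([ 0.4005, -0.2493,  0.2998]), array([-0.36, -0.17, -0.53]), 0.0939)
the job is handed in; nothing more can be done
```

The die is loaded and the carousel is one click clockwise. I handed the job in at 36.6 s; no verdict is reported.

**Die:** I took the grey steel round-headed die, not the two yellow ones. It went into the gate pocket, whose bore was about 4 mm off nominal, without a search. It passed the catch and met a hard stop at the flush height I expected, with a peak of about 16 N.

**Carousel:** I turned the handle about 63° clockwise with the last joint, slightly past the click to take up slip, then let go.

**Last checks:**
- **Second pocket:** the top camera puts the empty one at (0.483, 0.020), within about 1.5 mm of the gate position.
- **Loaded die:** it stands upright with its flange flush in the side view.
- **Gripper:** it is open and clear of everything, with no force on it.
- **Bystanders:** the arm touched none. I saw the wide die still standing in its place, but did not measure the others again at the end.
- **Disagreements:** heights from the two cameras together read about 2.7 mm low against the die's known height, and I corrected for that. The handle also slipped a few degrees in the jaws while turning, but the carousel settled into its click after release.

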